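# Check a mini honey jar in the bench height gauge

### The arm

A 6-joint arm with a two-finger parallel gripper is mounted at the origin on the work surface. World frame = base frame: x ahead of the robot, y to its left, z up, the work surface at z = 0. Lengths are in m, angles in rad, forces in N, time in s.
With the tool pointing down it reaches from about 0.35 to 1 m from the base axis. Payload 7.1 kg.
Tool frame: the origin (TCP) lies between the finger pads; the fingertips stand 22 mm ahead of it and the grasp point (between the pads) lies 3 mm ahead of it; z points along the fingers, y is the line along which they close (so a half turn about z gives the same grasp; the last joint's range is limited). The gripper opens to 85 mm and grips with 20 to 120 N. Pads are 22 mm wide; open, the fingers measure 114 mm over their backs; the gripper's body (76 mm by 85 mm) begins 54 mm behind the grasp point. The pads swing forward as they close: fully open they stand 13 mm farther back than shut.
Start: joints at [-1.179, 0.423, 1.63, -0, 1.089, -0.019], TCP at [0.25, -0.573, 0.253] pointing down, gripper open.
Joint ranges: [-3, 3], [-0.9, 2.11], [0.09, 2.58], [-1.31, 4.45], [0.11, 2.69], [-2.54, 2.54]. Speed limits (rad/s): [2.39, 2.39, 3.01, 3.14, 3.14, 3.14].

### API

Orientations are given as a rotation vector (axis times angle).
In Python, from rig import manip gives the robot as it stands. The module is installed in compiled form; this text tells all that it offers. Calls block until the motion is done:
- manip.move_to(position, orientation): joint-space move of the TCP to a pose.
- manip.servo_line(position, orientation=None, rate=0.15): straight line of the TCP; orientation=None keeps the orientation; rate is the mean speed in m/s.
- manip.set_joints(angles): joint-space move.
- manip.command_gripper(opening, f_grip=None): finger opening in m; f_grip is the grip in N (None keeps the last); returns when the fingers have stopped.
- manip.hold(seconds).
- manip.solve_ik(position, orientation): joint angles nearest the present ones, or None.
- manip.camera(name): name is "scene" or "top"; returns a dict with "image" (400x640x3 uint8, red, green, blue), "fx", "fy", "cx", "cy" (pixels), "cam_to_world" (4x4, takes a point from camera to world coordinates). Camera axes: x right, y down, z forward; pixel columns grow to the right and rows downward; lengths in m; the calibration is good to about 2 mm. A picture is of the moment at which its call begins. There is no depth.
A pose or a line that the arm cannot do raises manip.IKError and nothing moves.
- manip.sign_off(): hands the job in; it is judged then, once.
Readings, each from a call of its own:
- manip.get_time(): time.
- manip.get_joint_positions(): joint angles.
- manip.get_joint_vel(): joint speeds.
- manip.get_tau(): joint torques, N m.
- manip.get_position(): TCP position.
- manip.get_ee_rot(): TCP orientation.
- manip.get_contact_force(): force on the tool from outside, world axes, zero at the start.
- manip.get_torque(): the same for the moment, N m.
- manip.get_width(): finger opening in m.
- manip.get_grip_force(): force on a finger pad.
Only numpy, scipy, OpenCV 4.12 (cv2) and the standard library are available. Lean on these libraries where they do the work, as an engineer would, in place of code of your own. Each camera call takes 0.05 s, during which the arm holds its last target. There are 200 camera calls.

### The job

Take the yellow-lidded mini jar out of the wooden crate and lay it on its side on the beam of the blue-headed bench caliper, lengthwise between the jaws and centred on the beam (lid towards either jaw); its ends are free in the crate but not in the caliper, so set it down on its side on the counter on the way, let it go and take it again across its sides. With the jar let go, slide the red-gripped jaw gently shut on it until the sprung anvil in the blue head is pushed in far enough that the green band of its rear pin comes out behind the head but no red shows, never ramming the anvil to its stop, and leave the jar held like that. Leave everything else where it is.

Things in the scene. Friction and masses are not known exactly. Their poses are not given: they have to be found in the camera images.
- jar: The jar to check: square mini honey jar of amber glass with a round YELLOW lid, 60 long x 40 wide x 40 high as it lies on its side, 0.1 to 0.17 kg. Origin: centre of its underside as it lies; x runs along its 60 mm length towards the lid (Ø38, last 14 mm), y across, z up. It lies in one of the crate's three lanes.
- crate: Fixed wooden crate, 152 (x) x 180 (y) x 50 high, origin at the centre of its underside. Floor 8 mm thick. Walls along x split it into three lanes, each 140 long, 52 wide and 42 deep, centred at y = -58, 0 and 58 mm. A jar lies lengthwise in each lane about the middle of its length: fingers fit at its ends, not at its sides.
- gauge: Bench caliper fixed to the counter, 290 long. Origin on the counter under the middle of its opening; y runs along the beam from the sliding jaw (at -y) towards the blue fixed head (at +y), z up. Steel beam 34 wide with its top 22 above the counter; head and jaw stand 64 above the counter; the head is 56 wide (x) and spans y = 60 to 100 mm. Feet 100 wide (x), 8 high, lie under the head and the far end.
- bed (a point): Point on the top face of the beam, in the middle of the opening with the jaw fully open; axes as the gauge. The jar's underside rests at this height. The counter is clear for 170 mm on the gauge's -x side (towards the robot): room to set the jar down there.
- jaw_grip (a point): Grip height on the sliding jaw's red fin (36 along gauge x, 14 along gauge y, 34 high, top 98 and foot 64 above the counter); the point is on the fin's centre, 83 above the counter. The jaw's steel face (46 wide, 42 high, from the beam top up) is 24 mm to +y of it; the black jaw block reaches 16 mm to -y of it.
- jaw (a joint): Sliding jaw, m: 0 fully open (84 mm between its face and the anvil), growing as it slides towards the head, up to 0.070. It starts between 0 and 0.009. It slides with a steady friction of about 9 N and stays where it is left.
- anvil (a joint): Sprung anvil in the blue head, m: 0 out, 0.012 pushed in to its stop. Spring: 1 N preload plus 0.5 N per mm. Its 20 mm thick rear pin comes out behind the head by the same amount: first 3 mm bare metal, then 6 mm green, then red: from 0.003 to 0.009 green shows and no red.
- anvil_face (a point): Centre of the anvil's face (steel disc Ø32, 20 mm above the beam top), facing the sliding jaw; it moves with the anvil.
- jar_white: Bystander: same mini jar with a white lid, in another lane of the crate.
- jar_black: Bystander: same mini jar with a black lid, in another lane of the crate.
- honey_big: Bystander: big amber honey jar with a white lid, 80 across, 90 high. Origin: centre of its underside.
- honey_yellow: Bystander: big yellow jar, 76 across, 90 high. Origin: centre of its underside.
- syrup: Bystander: amber bottle with a black cap, 56 across, 190 high. Origin: centre of its underside.
- label_roll: Bystander: roll of paper labels, 84 across, 35 high. Origin: centre of its underside.
- spatula: Bystander: flat spatula 280 long lying on the counter. Origin: on its underside.
Things that resemble listed ones, but are neither listed nor needed, are in the scene too. What is shaped like the jar but pink, purple or turquoise is not meant.

How it is judged:
By the outcome, as a careful person would: the job done as asked, in the order asked, and still so for the second after the job is handed in, with the robot touching nothing.
It also fails if it takes over 72 s, if anything falls off the work surface, if the arm or the gripper's body presses on something with over 40 N, if the wrist force passes 120 N, or if a joint passes its speed limit or range.

## Working session

There is one attempt and no reset: what is moved stays moved. The work goes in short steps, each a Python script; the robot and the scene stay as the last script left them, time stands still between calls to the robot, and variables do not carry over. Pictures are saved under pics/ and viewed, at most 12 in all, crops included, and the job is handed in when it is done.

```bash
mkdir -p pics
cat > h.py <<'E'
import numpy as np, cv2
from rig import manip
def snap(n):
    c=manip.camera(n); np.savez(f'{n}.npz',**{k:np.array(v) for k,v in c.items()}); return c
def save(img,name,crop=None,s=1):
    im=img[...,::-1]
    if crop: x0,y0,x1,y1=crop; im=im[y0:y1,x0:x1]
    cv2.imwrite(f'pics/{name}.png',cv2.resize(im,None,fx=s,fy=s,interpolation=cv2.INTER_CUBIC))
def ray(c,u,v):
    T=np.array(c['cam_to_world']); d=T[:3,:3]@np.array([(u-c['cx'])/c['fx'],(v-c['cy'])/c['fy'],1]); return T[:3,3],d/np.linalg.norm(d)
def atz(c,u,v,z):
    o,d=ray(c,u,v); return o+d*(z-o[2])/d[2]
def tri(c1,p1,c2,p2):
    A=np.zeros((3,3));b=np.zeros(3)
    for c,p in((c1,p1),(c2,p2)):
        o,d=ray(c,*p);M=np.eye(3)-np.outer(d,d);A+=M;b+=M@o
    return np.linalg.solve(A,b)
def proj(c,P):
    T=np.array(c['cam_to_world']);q=T[:3,:3].T@(np.array(P)-T[:3,3]);return q[:2]/q[2]*[c['fx'],c['fy']]+[c['cx'],c['cy']]
E
python3 - <<'E'
from h import *
for n in('scene','top'):
    c=snap(n); save(c['image'],n+'1',s=1.25); print(n,c['fx'],c['fy'],c['cx'],c['cy'],np.round(c['cam_to_world'],3))
print(manip.get_time(),manip.get_position(),manip.get_ee_rot())
E
```

```text
scene 442.68149347917796 442.68149347917796 323.4333369416757 204.5794830508797 [[ 0.42   0.769 -0.482  1.272]
 [ 0.907 -0.359  0.219 -0.396]
 [-0.004 -0.529 -0.849  1.296]
 [ 0.     0.     0.     1.   ]]
top 462.61718952521807 462.61718952521807 315.04130653651384 203.2155064149547 [[-0.028 -0.994  0.103  0.422]
 [-1.     0.029  0.009 -0.063]
 [-0.012 -0.103 -0.995  1.448]
 [ 0.     0.     0.     1.   ]]
0.1 [ 0.24943572 -0.57256141  0.25262913] [-3.07422234e+00 -6.40519047e-01  3.92246852e-04]
```

View pics/scene1.png

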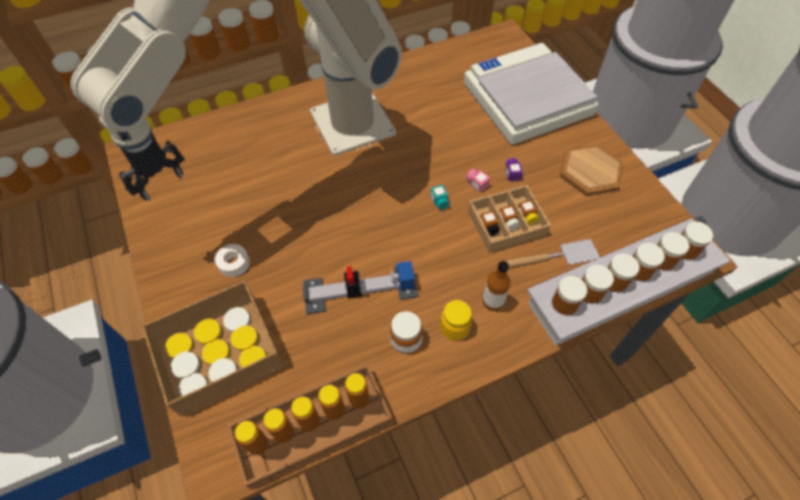

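View pics/top1.png

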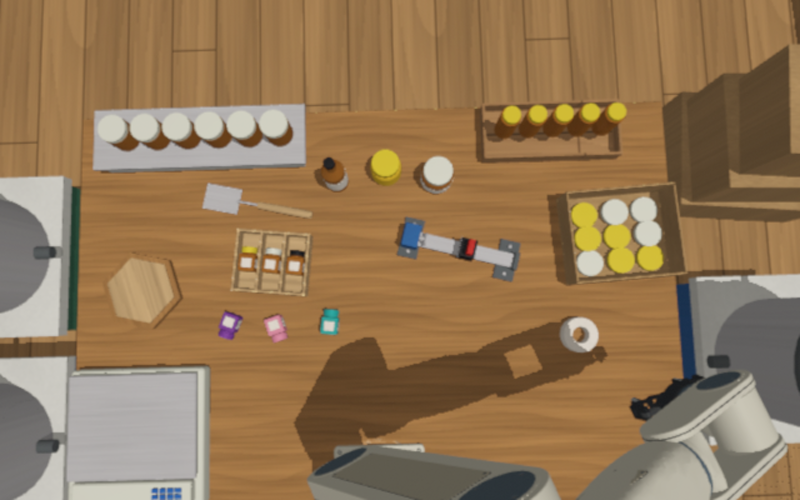

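The yellow-lidded mini jar is in the crate: top (248,256) and scene (530,211), in 1.25x pixels. Possible mix-ups are the white lid at top (272,258), the black lid at (295,262), the purple, pink and turquoise jars at (229,325), (275,328) and (330,321), and the big yellow jars at (385,166) and in the crates on the right. The gauge is at top (400–520, 220–280). Next I'll take close crops.

Run:
```python
from h import *
def L(n): 
    d=np.load(n+'.npz'); return {k:d[k] for k in d}
s,t=L('scene'),L('top')
# composite: crate top, gauge top / crate scene, gauge scene
def cr(c,x0,y0,w,h,f): return cv2.resize(c['image'][y0:y0+h,x0:x0+w,::-1],(w*f,h*f),interpolation=cv2.INTER_CUBIC)
cv2.imwrite('pics/cr_top.png',np.hstack([cr(t,180,175,75,70,5),cr(t,312,165,80,70,5)]))
cv2.imwrite('pics/cr_scene.png',np.vstack([cr(s,235,200,110,55,5),cr(s,365,140,110,62,5)]))
```

```text
(no output)
```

View pics/cr_top.png

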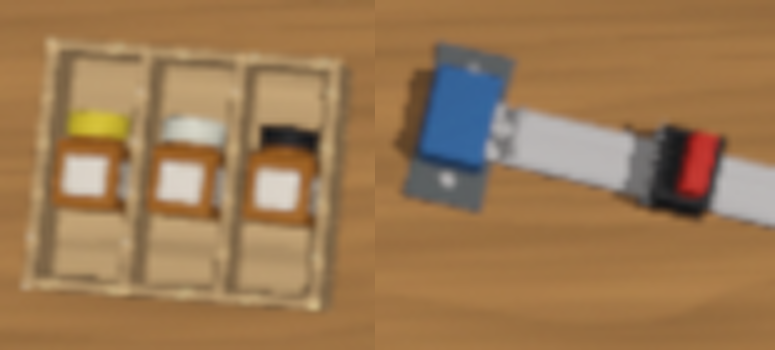

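View pics/cr_scene.png

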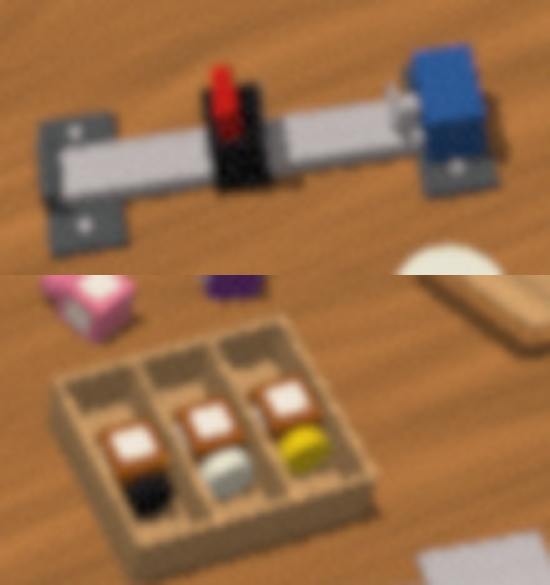

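```bash
cat > fit.py <<'E'
from h import *
from scipy.optimize import least_squares
def L(n): 
    d=np.load(n+'.npz'); return {k:d[k] for k in d}
s,t=L('scene'),L('top')
T=lambda p:(180+p[0]/5-.4,175+p[1]/5-.4); Tg=lambda p:(312+(p[0]-375)/5-.4,165+p[1]/5-.4)
S=lambda p:(365+p[0]/5-.4,140+(p[1]-275)/5-.4); Sg=lambda p:(235+p[0]/5-.4,200+p[1]/5-.4)
def R(a): return np.array([[np.cos(a),-np.sin(a),0],[np.sin(a),np.cos(a),0],[0,0,1]])
def fit(obs,x0,extra=lambda x,P:P):
    f=lambda x:np.concatenate([proj(c,R(x[3])@(extra(x,np.array(P)/1000.))+x[:3])-np.array(p) for c,p,P in obs])
    r=least_squares(f,x0,loss='soft_l1'); print(np.round(r.x,4),'rms px',np.sqrt(np.mean(f(r.x)**2)).round(2)); print(np.round(f(r.x).reshape(-1,2),1).tolist()); return r.x
if __name__=='__main__':
    print('crate'); g0=atz(t,216,209,0.05)
    fit([(t,T((48,40)),(76,90,50)),(t,T((343,62)),(76,-90,50)),(t,T((322,307)),(-76,-90,50)),(t,T((25,288)),(-76,90,50)),
     (s,S((55,380)),(-76,-90,50)),(s,S((285,318)),(-76,90,50)),(s,S((375,473)),(76,90,50)),(s,S((135,545)),(76,-90,50))],[*g0[:2],0,0])
    print('jar label tri',tri(t,T((86,176)),s,S((289,400))),'lid tri',tri(t,T((99,122)),s,S((307,441))))
    print('jar atz048: body corners',[np.round(atz(t,*T(p),.048),4).tolist() for p in((60,138),(125,142),(122,208),(55,205))])
    print('gauge')
    g0=atz(t,350,188,0.05)
    ob=[(t,Tg((437,62)),(28,100,64)),(t,Tg((505,80)),(28,60,64)),(t,Tg((487,170)),(-28,60,64)),(t,Tg((420,157)),(-28,100,64)),
     (s,Sg((412,55)),(-28,60,64)),(s,Sg((468,46)),(-28,100,64)),(s,Sg((486,102)),(28,100,64)),(s,Sg((428,110)),(28,60,64))]
    fin=[(t,Tg((693,132)),(18,-59,98)),(t,Tg((720,137)),(18,-73,98)),(t,Tg((706,198)),(-18,-73,98)),(t,Tg((680,193)),(-18,-59,98)),
     (s,Sg((212,68)),(-18,-73,98)),(s,Sg((230,68)),(-18,-59,98))]
    fit(ob+fin,[*g0[:2],0,0,0],lambda x,P:P+[0,x[4]*(P[2]>.09),0])
E
python3 fit.py
```

```text
crate
[ 0.557   0.2505 -0.0032 -0.1033] rms px 0.51
[[0.5, -0.0], [-0.2, -0.2], [-0.5, 0.4], [-0.1, -0.2], [-0.9, -0.3], [-0.7, -0.9], [0.5, 0.7], [0.4, 0.6]]
jar label tri [0.55796974 0.3121516  0.0440125 ] lid tri [0.59174364 0.30579921 0.04050617]
jar atz048: body corners [[0.5809, 0.326, 0.048], [0.5773, 0.2862, 0.048], [0.537, 0.2882, 0.048], [0.54, 0.3291, 0.048]]
gauge
[ 0.5901 -0.1709 -0.0056 -0.2536  0.0025] rms px 0.86
[[0.3, 0.8], [-0.4, 0.1], [-0.9, 0.0], [-0.4, -0.3], [-0.6, -0.8], [0.3, -0.9], [-0.1, 2.5], [-0.8, 2.9], [0.2, -0.1], [-0.5, -0.0], [-0.3, -0.4], [0.2, -0.4], [-0.8, 0.1], [-0.0, -0.6]]
```

```bash
cat >> h.py <<'E'
def ori(theta):
    """tool down, closing axis along world angle theta; picks the half turn with the smaller joint-6 angle"""
    return [np.pi*np.array([np.cos(a/2),np.sin(a/2),0]) for a in(theta+np.pi/2,theta-np.pi/2)]
def best(p,theta):
    c=[(abs(q[5]),q,o) for o in ori(theta) for q in[manip.solve_ik(p,o)] if q is not None]
    return min(c,key=lambda z:z[0])
def st(m=''): print(m,'t',round(manip.get_time(),2),'p',np.round(manip.get_position(),4),'w',round(manip.get_width(),4),'g',round(manip.get_grip_force(),1),'F',np.round(manip.get_contact_force(),1),flush=True)
E
python3 - <<'E'
from fit import *
# refit gauge without the two bad scene corners
e=[atz(t,*T(p),.040)[:2] for p in((70,110),(128,112))]; print('lid end',np.round(e,4))
end=np.mean(e,0); rear=np.array([.5385,.3087]); c=(end+rear)/2; d=end-rear
th=np.arctan2(d[1],d[0]); print('jar',c,'len',np.linalg.norm(d),'yaw',th)
c=np.array([.566,c[1]]) if abs(c[0]-.566)>.008 else c
th=-.095
p=[*c,.20]; _,q,o=best(p,th); print(np.round(q,2))
manip.set_joints(q); st('above')
manip.command_gripper(.085)
manip.servo_line([*c,.07],o,rate=.25); st()
im=snap('top'); save(im['image'],'pre',(170,160,270,240),6)
np.save('pick.npy',np.array([*c,th,*o]))
E
```

```text
lid end [[0.599  0.3221]
 [0.5967 0.2863]]
jar [0.5681633  0.30644451] len 0.05949786048969017 yaw -0.07589032538493239
[ 0.48  0.51  1.62 -0.    1.01  0.57]
above t 3.38 p [0.5686 0.3057 0.2   ] w 0.0853 g 0.0 F [-0.2 -0.3  1.1]
 t 4.26 p [0.5688 0.3068 0.0707] w 0.0847 g 0.0 F [-0.5 -0.1  0. ]
```

View pics/pre.png

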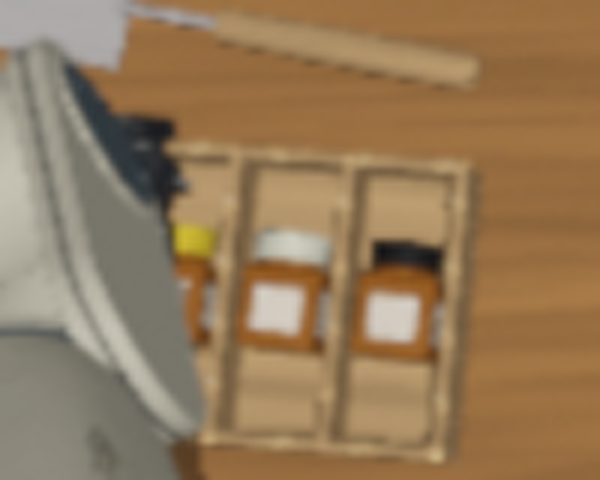

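The arm hides most of the lane; the lid shows at (192,240) and nothing has moved. The measured jar length of 59.5 mm matches the text, so I'll go down and grasp.

Run:
```python
from h import *
k=np.load('pick.npy'); c=k[:2]; o=k[3:6]
for z in(.05,.034):
    manip.servo_line([*c,z],o,rate=.06); st()
    if np.linalg.norm(manip.get_contact_force())>8: raise SystemExit('contact')
manip.command_gripper(.05,f_grip=40); st('grip')
if manip.get_width()<.055: raise SystemExit('missed')
manip.servo_line([*c,.14],o,rate=.12); st('up')
```

```text
t 4.79 p [0.5679 0.3063 0.0496] w 0.0851 g 0.0 F [ 0.4 -0.5 -0.7]
 t 5.21 p [0.5678 0.3063 0.0333] w 0.085 g 0.0 F [ 0.7  0.5 -0.5]
grip t 5.57 p [0.5685 0.3066 0.0344] w 0.0594 g 44.0 F [0.1 0.  1.8]
up t 6.6 p [0.5676 0.3062 0.1392] w 0.0595 g 43.7 F [ 0.  -0.6 -1. ]
```

Run:
```python
from h import *
from fit import R
G=np.array([.5901,-.1709]); ya=-.2536
w=lambda x,y:G+(R(ya)@[x,y,0])[:2]
c=w(-.1,0); th=ya+np.pi/2
_,q,o=best([*c,.16],th); print(np.round(q,2))
manip.servo_line([.568,.3062,.17],rate=.2)
_,q,o=best([*c,.15],th)
manip.set_joints(q); st('above spot')
manip.servo_line([*c,.05],o,rate=.15); st()
f0=manip.get_contact_force()[2]
for z in np.arange(.032,.0225,-.0015):
    manip.servo_line([*c,z],o,rate=.03); 
    f=manip.get_contact_force()[2]-f0
    print(round(z,4),round(f,1))
    if f>3: break
manip.command_gripper(.085); st('open')
manip.servo_line([*c,.15],o,rate=.2)
_,q,o=best([*c,.12],ya); print(np.round(q,2))
# clear the view
m=w(-.1,0)+[-.0,.25]; _,q,_=best([*m,.25],ya); manip.set_joints(q); st('aside')
t=snap('top'); s=snap('scene'); 
a,b=[cv2.resize(x['image'][v:v+60,u:u+95,::-1],None,fx=4,fy=4,interpolation=cv2.INTER_CUBIC) for x,u,v in((t,310,170),(s,230,165))]
cv2.imwrite('pics/set.png',np.hstack([a,b]))
```

```text
[-0.31  0.4   1.94 -0.    0.8   1.51]
above spot t 8.57 p [ 0.4938 -0.1453  0.15  ] w 0.0594 g 43.5 F [-0.5 -0.2 -0.3]
 t 9.39 p [ 0.4939 -0.1458  0.0504] w 0.059 g 43.5 F [-0.6 -0.2 -0.6]
0.032 -1.1
0.0305 -0.8
0.029 -0.3
0.0275 -0.1
0.026 6.4
open t 11.53 p [ 0.4933 -0.1458  0.0259] w 0.085 g 0.0 F [-0.1  0.1 -0.6]
[-0.31  0.47  1.96 -0.    0.72 -0.06]
aside t 13.34 p [0.4929 0.1037 0.2488] w 0.0851 g 0.0 F [-0.8 -0.4 -0.3]
```

View pics/set.png

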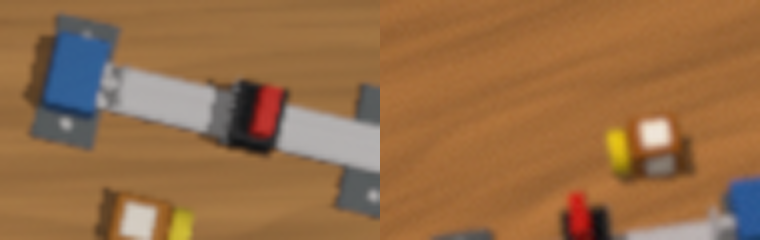

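The jar (top crop (145,215), scene crop (645,150)) lies on its side, label up, lid towards the sliding jaw. I'll check the beam centreline numerically, then regrasp it.

Run:
```python
from fit import *
from scipy.ndimage import map_coordinates
G=np.array([.5901,-.1709,0]); ya=-.2536
for n,c in(('top',t),('scene',s)):
    im=c['image'].astype(float); sat=im.max(2)-im.min(2)
    for y in(-.13,-.12,-.11,-.10,-.01,0.,.01,.02):
        xs=np.arange(-.04,.0401,.0005)
        pr=np.array([proj(c,G+R(ya)@[x,y,.022]) for x in xs])
        v=map_coordinates(sat,[pr[:,1],pr[:,0]],order=1)
        h=(v[70:91].mean()+np.median(np.r_[v[:15],v[-15:]]))/2
        i=np.where(v<h)[0]; print(n,y,'edges',xs[i[0]].round(4),xs[i[-1]].round(4),'mid',((xs[i[0]]+xs[i[-1]])/2).round(4))
    # jar blob check in gauge frame: white label centre
    P=[proj(c,G+R(ya)@[-.1+a,b,.04]) for a in(-.03,.03) for b in(-.04,.04)]
    x0,y0=np.min(P,0).astype(int);x1,y1=np.max(P,0).astype(int)
    sub=im[y0:y1,x0:x1]; yl=(sub[...,0]-sub[...,2]>110)&(sub[...,1]>sub[...,0]*.75); wh=(sub.min(2)>165)
    for nm,m,z in(('label',wh,.04),('lid',yl,.03)):
        if m.any():
            vv,uu=np.nonzero(m); q=atz(c,uu.mean()+x0,vv.mean()+y0,z); print(n,nm,m.sum(),np.round(R(-ya)@(q-G),4))
```

```text
top -0.13 edges -0.019 0.0185 mid -0.0002
top -0.12 edges -0.019 0.018 mid -0.0005
top -0.11 edges -0.019 0.018 mid -0.0005
top -0.1 edges -0.0185 0.018 mid -0.0002
top -0.01 edges -0.0185 0.019 mid 0.0003
top 0.0 edges -0.0185 0.0195 mid 0.0005
top 0.01 edges -0.018 0.019 mid 0.0005
top 0.02 edges -0.0185 0.0195 mid 0.0005
top label 44 [-0.0974  0.0095  0.04  ]
top lid 58 [-0.098  -0.0235  0.03  ]
scene -0.13 edges -0.017 0.0285 mid 0.0058
scene -0.12 edges -0.017 0.029 mid 0.006
scene -0.11 edges -0.0175 0.029 mid 0.0058
scene -0.1 edges -0.0175 0.0285 mid 0.0055
scene -0.01 edges -0.0155 0.0295 mid 0.007
scene 0.0 edges -0.016 0.029 mid 0.0065
scene 0.01 edges -0.016 0.0295 mid 0.0068
scene 0.02 edges -0.016 0.029 mid 0.0065
scene label 29 [-0.0962  0.0098  0.04  ]
scene lid 38 [-0.0949 -0.0236  0.03  ]
```

```bash
cat >> h.py <<'E'
G=np.array([.5901,-.1709]); ya=-.2575
def w(x,y):
    c,s=np.cos(ya),np.sin(ya); return G+[c*x-s*y,s*x+c*y]
def gf(p): 
    c,s=np.cos(ya),np.sin(ya); d=np.array(p[:2])-G; return np.array([c*d[0]+s*d[1],-s*d[0]+c*d[1]])
E
python3 - <<'E'
from h import *
c=w(-.0985,0); c1=np.array([.5901,-.1709])+[-.1*np.cos(.2536),.1*np.sin(.2536)]
c=c1
_,q,o=best([*c,.15],ya); manip.set_joints(q)
manip.servo_line([*c,.06],o,rate=.2); manip.servo_line([*c,.030],o,rate=.06); st('low')
if np.linalg.norm(manip.get_contact_force())>8: raise SystemExit('contact')
manip.command_gripper(.03,f_grip=40); st('grip')
if manip.get_width()<.035: raise SystemExit('missed')
manip.servo_line([*c,.13],o,rate=.15); st('up')
b=w(.0003,.001)
manip.servo_line([*b,.13],o,rate=.15)
manip.servo_line([*b,.062],o,rate=.1); st('over bed')
f0=manip.get_contact_force()[2]
for z in np.arange(.058,.0475,-.0012):
    manip.servo_line([*b,z],o,rate=.03); f=manip.get_contact_force()[2]-f0
    print(round(z,4),round(f,1))
    if f>3: break
manip.command_gripper(.085); st('open')
manip.servo_line([*b,.16],o,rate=.15)
m=w(-.1,0)+[-.0,.25]; _,q,_=best([*m,.25],ya); manip.set_joints(q); st('aside')
t=snap('top'); s=snap('scene'); 
a,b=[cv2.resize(x['image'][v:v+70,u:u+95,::-1],None,fx=4,fy=4,interpolation=cv2.INTER_CUBIC) for x,u,v in((t,310,160),(s,235,190))]
cv2.imwrite('pics/bed.png',np.hstack([a,b]))
E
```

```text
low t 15.74 p [ 0.4931 -0.1458  0.0297] w 0.0852 g 0.0 F [-0.8  0.4  0.5]
grip t 16.23 p [ 0.4938 -0.146   0.0305] w 0.0394 g 40.9 F [0.1 0.9 5.5]
up t 17.04 p [ 0.4926 -0.1456  0.1294] w 0.0393 g 40.3 F [-0.  -1.5 -0.9]
over bed t 18.69 p [ 0.591  -0.1701  0.0623] w 0.0393 g 40.3 F [-0.6 -0.7 -1.4]
0.058 -0.7
0.0568 0.3
0.0556 0.2
0.0544 -0.5
0.0532 0.8
0.052 5.6
open t 20.74 p [ 0.5906 -0.17    0.0519] w 0.0848 g 0.0 F [-0.3  0.2  0.7]
aside t 22.77 p [0.4937 0.104  0.2496] w 0.0848 g 0.0 F [-0.3 -0.4  0.3]
```

View pics/bed.png

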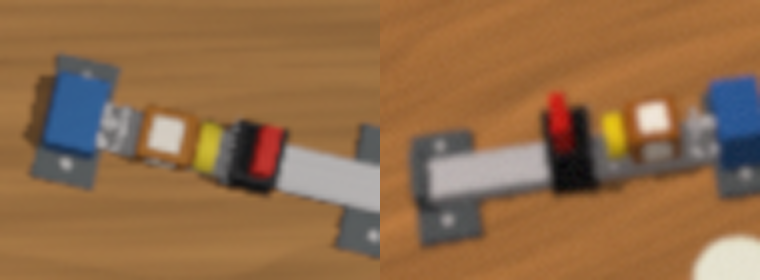

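The jar lies on the beam, with the label at top crop (167,134) and the lid at (210,147) next to the jaw. I'll check the centring numerically, then grip the fin if it's fine.

Run:
```python
from fit import *
import h
ctr=[]
for n,c in(('top',t),('scene',s)):
    im=c['image'].astype(float)
    P=[proj(c,[*h.w(a,b),.06]) for a in(-.02,.02) for b in(-.035,.035)]
    x0,y0=np.min(P,0).astype(int);x1,y1=np.max(P,0).astype(int)
    sub=im[y0:y1,x0:x1]; yl=(sub[...,0]-sub[...,2]>110)&(sub[...,1]>sub[...,0]*.75); wh=(sub.min(2)>200)
    for nm,m,z in(('label',wh,.062),('lid',yl,.053)):
        if m.any():
            vv,uu=np.nonzero(m); q=atz(c,uu.mean()+x0,vv.mean()+y0,z); print(n,nm,m.sum(),np.round(h.gf(q),4))
print('head top ctr check, fin:')
for n,c in(('top',t),('scene',s)):
    im=c['image'].astype(float); red=(im[...,0]>140)&(im[...,1]<70)&(im[...,2]<70)
    P=proj(c,[*h.w(0,-.063),.09]); vv,uu=np.nonzero(red); k=np.hypot(uu-P[0],vv-P[1])<20
    print(n,k.sum(),np.round(h.gf(atz(c,uu[k].mean(),vv[k].mean(),.098 if n=='top' else .085)),4))
```

```text
top lid 50 [-0.0007 -0.021 ]
scene label 17 [-0.0004  0.0104]
scene lid 38 [-0.0012 -0.0229]
head top ctr check, fin:
top 55 [ 0.0005 -0.0631]
scene 36 [-0.0035 -0.0635]
```

Centred within about 1 mm, with the jaw at about 2.8 mm. Next I'll grip the fin and push slowly, reading the force.

```bash
cat > push.py <<'E'
from h import *
def fy(n=4):
    u=w(0,1)-w(0,0); v=[]
    for _ in range(n): manip.hold(.03); v.append(manip.get_contact_force()[:2]@u)
    return np.mean(v)
E
python3 - <<'E'
from push import *
z=.090; y0=-.0632; p=w(0,y0)
_,q,o=best([*p,.17],ya+np.pi/2); print(np.round(q,2))
manip.set_joints(q); manip.command_gripper(.05)
manip.servo_line([*p,.115],o,rate=.2); manip.servo_line([*p,z],o,rate=.05); st('low')
if np.linalg.norm(manip.get_contact_force())>8: raise SystemExit('contact')
f0=fy(); manip.command_gripper(.008,f_grip=30); st('grip'); print('f0',f0,'after',fy(), gf(manip.get_position()))
if manip.get_width()<.011: raise SystemExit('missed')
y=y0+.015
manip.servo_line([*w(0,y),z],o,rate=.03); print(round(y,4),round(fy(),2),gf(manip.get_position()).round(4))
while y<y0+.0235:
    y+=.001; manip.servo_line([*w(0,y),z],o,rate=.015); print(round(y-y0,4),round(fy(),2),gf(manip.get_position()).round(4)[1])
st(); t=snap('top'); save(t['image'],'p1',(310,160,370,205),10)
E
```

```text
[-0.4   0.52  1.7  -0.    0.93  1.42]
low t 25.73 p [ 0.574  -0.232   0.0898] w 0.05 g 0.0 F [-0.3  1.2  0. ]
grip t 26.27 p [ 0.5741 -0.232   0.0903] w 0.0136 g 31.6 F [0.  1.5 3.1]
f0 -0.1547905349936362 after 1.5159662873756634 [ 9.70125377e-05 -6.30874202e-02]
-0.0482 -6.52 [ 0.0001 -0.0496]
0.016 -8.44 -0.0488
0.017 -8.79 -0.0479
0.018 -9.36 -0.047
0.019 -9.12 -0.046
0.02 -9.14 -0.045
0.021 -8.92 -0.044
0.022 -8.85 -0.043
0.023 -8.84 -0.042
0.024 -9.01 -0.0411
 t 30.63 p [ 0.5798 -0.2107  0.0903] w 0.0135 g 31.8 F [-3.7 -8.3  5.2]
```

View pics/p1.png

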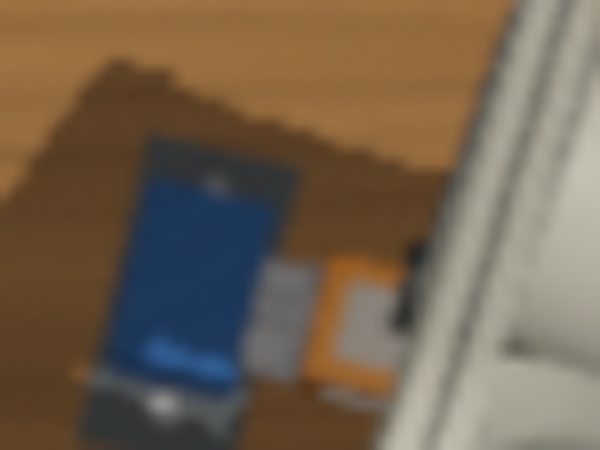

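The jar's leading edge (312,320) is about 17 mm from the head edge (255,320), so it is about to meet the anvil. I'll continue in 1 mm steps with force averaging.

Run:
```python
from push import *
z=.090; y0=-.0632; y=y0+.024; o=manip.get_ee_rot()
o=best([*w(0,y),z],ya+np.pi/2)[2]
while y<y0+.0305:
    y+=.001; manip.servo_line([*w(0,y),z],o,rate=.012); f=fy(8); print(round(y-y0,4),round(f,2),gf(manip.get_position()).round(4)[1],flush=True)
    if f<-12.2: break
st(); t=snap('top'); save(t['image'],'p2',(310,160,370,205),10)
```

```text
0.025 -10.5 -0.0402
0.026 -11.4 -0.0394
0.027 -11.83 -0.0385
0.028 -12.16 -0.0376
0.029 -12.97 -0.0367
 t 33.27 p [ 0.581  -0.2064  0.0903] w 0.0137 g 31.7 F [ -5.3 -11.8   3.2]
```

View pics/p2.png

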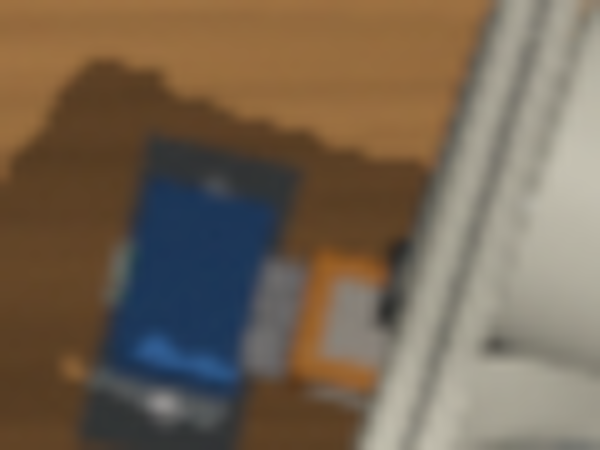

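The pin is showing greenish at (120,265). Force and travel both put the anvil at about 5 mm. I'll relieve the arm's push, let go, back away and look.

Run:
```python
from push import *
z=.090; y0=-.0632; y=y0+.029
o=best([*w(0,y),z],ya+np.pi/2)[2]
for k in range(6):
    f=fy(); print(round(y-y0,4),round(f,2),gf(manip.get_position()).round(4)[1])
    if f>-2.5: break
    y-=.0004; manip.servo_line([*w(0,y),z],o,rate=.012)
manip.command_gripper(.04); st('open')
p=gf(manip.get_position())
manip.servo_line([*w(0,y),.17],o,rate=.12)
_,q,_=best([.44,.12,.25],ya+np.pi/2); manip.set_joints(q); st('aside')
t=snap('top'); s=snap('scene')
a,b=[cv2.resize(x['image'][v:v+45,u:u+u2,::-1],None,fx=8,fy=8,interpolation=cv2.INTER_CUBIC) for x,u,v,u2 in((t,312,160,48),(s,290,205,50))]
cv2.imwrite('pics/fin.png',np.hstack([a,b]))
```

```text
0.029 -12.91 -0.0367
0.0286 -10.6 -0.0367
0.0282 -8.26 -0.0368
0.0278 -6.57 -0.0368
0.0274 -6.46 -0.0368
0.027 -5.13 -0.0368
open t 35.99 p [ 0.5807 -0.206   0.0897] w 0.04 g 0.0 F [-0.  -0.5  0.2]
aside t 38.98 p [0.4401 0.1198 0.2499] w 0.0397 g 0.0 F [ 0.3 -0.5  0.6]
```

View pics/fin.png

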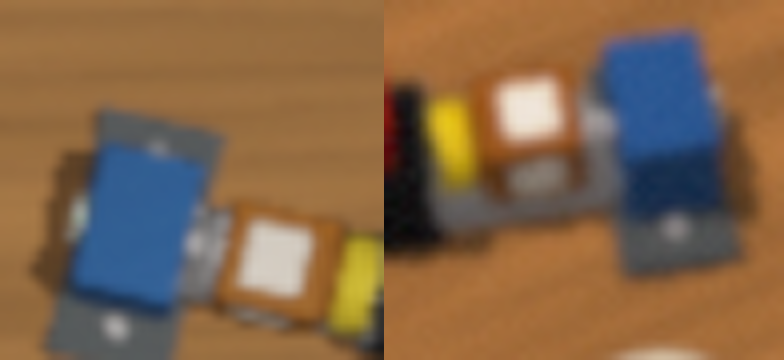

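The jar is held between the faces, and the pin is at left (80,215), with a bare tip and a faint green tint. I'll read its pixels and compare the jaw and head spacing.

Run:
```python
from fit import *
import h
im=t['image']
for v in range(184,190): print(v,[tuple(int(a) for a in im[v,u]) for u in range(319,326)])
from scipy.ndimage import map_coordinates
for y in np.arange(.096,.115,.001):
    p=proj(t,[*h.w(0,y),.050]); print(round(y,3),[round(float(map_coordinates(im[...,k].astype(float),[[p[1]],[p[0]]],order=1)[0])) for k in range(3)])
print('expected pixel of back top edge',proj(t,[*h.w(0,.1),.064]),'of pin root z50',proj(t,[*h.w(0,.1),.05]),'tip5',proj(t,[*h.w(0,.105),.05]))
c=t; I=im.astype(float); red=(I[...,0]>140)&(I[...,1]<70)&(I[...,2]<70); P=proj(c,[*h.w(0,-.037),.098]); vv,uu=np.nonzero(red); k=np.hypot(uu-P[0],vv-P[1])<20
print('fin',k.sum(),np.round(h.gf(atz(c,uu[k].mean(),vv[k].mean(),.098)),4))
```

```text
184 [(103, 72, 42), (101, 72, 45), (110, 92, 74), (102, 98, 92), (64, 87, 116), (49, 91, 140), (49, 93, 145)]
185 [(100, 70, 40), (104, 78, 55), (128, 120, 110), (123, 127, 124), (66, 95, 123), (50, 92, 142), (49, 93, 145)]
186 [(101, 72, 42), (111, 90, 68), (144, 143, 133), (137, 147, 146), (70, 98, 131), (50, 93, 144), (50, 94, 145)]
187 [(102, 73, 44), (115, 96, 75), (138, 142, 129), (125, 142, 143), (64, 98, 136), (50, 94, 145), (50, 94, 146)]
188 [(101, 72, 47), (115, 98, 81), (126, 125, 119), (103, 119, 136), (58, 95, 142), (50, 94, 146), (50, 94, 147)]
189 [(101, 74, 49), (113, 100, 88), (106, 109, 106), (66, 93, 121), (50, 93, 143), (49, 94, 146), (49, 95, 146)]
0.096 [55, 95, 142]
0.097 [59, 96, 139]
0.098 [66, 100, 137]
0.099 [86, 114, 139]
0.1 [106, 128, 141]
0.101 [126, 142, 143]
0.102 [131, 143, 139]
0.103 [135, 143, 135]
0.104 [139, 142, 131]
0.105 [133, 128, 114]
0.106 [124, 113, 95]
0.107 [115, 97, 76]
0.108 [110, 88, 64]
0.109 [106, 81, 55]
0.11 [103, 75, 46]
0.111 [102, 73, 42]
0.112 [104, 74, 43]
0.113 [106, 75, 43]
0.114 [113, 79, 45]
0.115 [124, 88, 50]
expected pixel of back top edge [322.32854295 186.35094241] of pin root z50 [322.31181324 186.98915529] tip5 [320.71400539 186.62237279]
fin 56 [ 0.0003 -0.0374]
```

The tint is only slight: kinematics give about 4 mm, near the lower edge of the band. A gentle further 1.6 mm will centre it. It's at 39 s, so there is time.

Run:
```python
from push import *
z=.090; y0=-.0369; p=w(0,y0)
_,q,o=best([*p,.17],ya+np.pi/2); manip.set_joints(q); manip.command_gripper(.045)
manip.servo_line([*p,.115],o,rate=.2); manip.servo_line([*p,z],o,rate=.05)
if np.linalg.norm(manip.get_contact_force())>8: raise SystemExit('contact')
manip.command_gripper(.008,f_grip=30); st('grip'); ya0=gf(manip.get_position())[1]; print(fy(),ya0)
y=y0
while gf(manip.get_position())[1]<ya0+.0015 and y<y0+.0042:
    y+=.0005; manip.servo_line([*w(0,y),z],o,rate=.012); f=fy(4); print(round(y-y0,4),round(f,2),gf(manip.get_position()).round(4)[1])
    if f<-14.5: break
for k in range(8):
    if fy()>-2.5: break
    y-=.0004; manip.servo_line([*w(0,y),z],o,rate=.012)
st('relieved'); print(gf(manip.get_position()))
manip.command_gripper(.04)
manip.servo_line([*w(0,y),.17],o,rate=.12)
_,q,_=best([.44,.12,.25],ya+np.pi/2); manip.set_joints(q); st('aside')
t=snap('top'); s=snap('scene')
a,b=[cv2.resize(x['image'][v:v+45,u:u+u2,::-1],None,fx=8,fy=8,interpolation=cv2.INTER_CUBIC) for x,u,v,u2 in((t,312,160,48),(s,290,205,50))]
cv2.imwrite('pics/fin2.png',np.hstack([a,b]))
im=t['image']
for v in range(184,190): print(v,[tuple(int(a) for a in im[v,u]) for u in range(319,325)])
```

```text
grip t 42.93 p [ 0.5809 -0.2066  0.0903] w 0.0136 g 31.7 F [-0.9  0.4  3.1]
0.5938000971326136 -0.036861250864399425
0.0005 -3.38 -0.0368
0.001 -5.85 -0.0368
0.0015 -8.03 -0.0368
0.002 -10.14 -0.0367
0.0025 -11.64 -0.0365
0.003 -12.75 -0.0361
0.0035 -13.24 -0.0356
0.004 -13.29 -0.0352
relieved t 48.57 p [ 0.5813 -0.2051  0.0903] w 0.0134 g 32.3 F [-1.3 -0.2  5.2]
[ 0.00019298 -0.03536112]
aside t 51.93 p [0.4401 0.1198 0.2498] w 0.0401 g 0.0 F [-0.4  0.3 -0.6]
184 [(100, 70, 42), (105, 81, 57), (120, 112, 97), (109, 114, 107), (59, 88, 114), (48, 91, 140)]
185 [(101, 72, 44), (112, 93, 71), (126, 129, 112), (109, 127, 117), (54, 92, 118), (49, 92, 142)]
186 [(104, 76, 49), (124, 110, 92), (137, 148, 128), (110, 140, 126), (56, 95, 126), (49, 93, 144)]
187 [(106, 80, 56), (135, 127, 113), (137, 154, 133), (88, 134, 120), (51, 95, 133), (49, 93, 145)]
188 [(104, 79, 56), (130, 123, 111), (127, 139, 127), (74, 114, 122), (50, 94, 140), (50, 94, 146)]
189 [(101, 77, 54), (120, 114, 104), (111, 120, 116), (58, 93, 119), (48, 92, 142), (50, 94, 146)]
```

View pics/fin2.png

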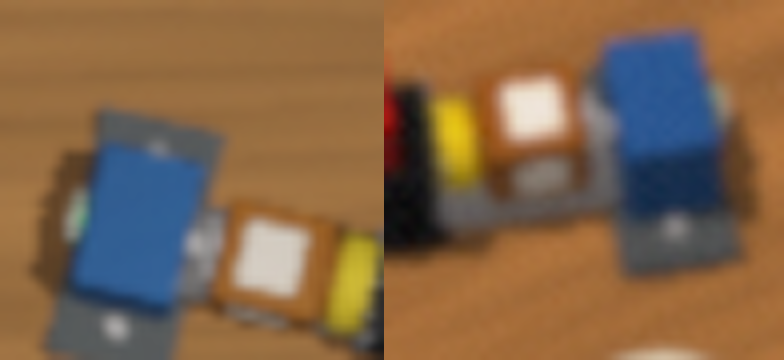

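Green now shows clearly behind the head in both views (left (83,215), right (718,105)), with no red. The jar is held, and the robot is clear, so I'm handing in.

```bash
python3 -c "
from rig import manip
print(manip.sign_off(), manip.get_time())"
```

```text
the job is handed in; nothing more can be done
the job is handed in; nothing more can be done
```

The yellow-lidded jar lies on its side, centred on the caliper beam and held by the jaw, with the pin's green band showing and no red; I handed the job in at about 52 s of the 72 s allowed.

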